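Clamp the wafer chuck to the slotted microscope base

ROBOT

A 7-joint arm with a two-finger parallel gripper is mounted at the origin on the work surface. World frame = base frame: x ahead of the robot, y to its left, z up, the work surface at z = 0. Lengths are in m, angles in rad, forces in N, time in s.
With the tool pointing down it reaches from about 0.4 to 0.85 m from the base axis. Payload 4.4 kg.
Tool frame: the origin (TCP) lies midway between the tips of the shut fingers; the grasp point (between the pads) lies 19 mm behind it (bot.pinch_z is the distance from the TCP to the grasp point, in m); z points along the fingers, y is the line along which they close (so a half turn about z gives the same grasp; the last joint's range is limited). The gripper opens to 94 mm and grips with 3 to 60 N. Pads are 16 mm wide; open, the fingers measure 119 mm over their backs; the gripper's body (75 mm by 177 mm) begins 78 mm behind the grasp point.
Start: joints at [1.061, 0.628, 0.038, 1.517, -0.027, 0.996, -0.02], TCP at [0.279, -0.587, 0.205] pointing down, gripper open.
Joint ranges: [-3.06, 3.06], [-0.37, 2.12], [-1.25, 1.32], [0.18, 2.47], [-1.1, 4.24], [0.23, 1.98], [-2.94, 2.94]. Speed limits (rad/s): [2.57, 2.57, 3.14, 3.14, 3.14, 3.14, 3.14].

INTERFACE

Orientations are given as a unit quaternion [w, x, y, z].
In Python, from rig import bot, cams, order gives the robot as it stands.
- The arm moves only by the tool apply_moves, never from a script. Its argument "motion" is a list of rows, each an object of numbers: "x", "y", "z": the shift along the tool's x, y, z in m; "ax", "ay", "az": the turn, a rotation vector about the tool's x, y, z in degrees. A call has 1 to 20 rows; each row shifts and turns the commanded pose from where the row before left it, along the tool's axes as they then stand; what a row does not reach is not made up. A row lasts 1/12 s, in which the tool goes at most 41.7 mm and 7.16 degrees, less where a joint would pass 70% of its speed; a pose out of reach is approached as far as the arm can. A call with a gripper value outside its range is refused whole. "claw" is the finger opening in m, from 0 to 0.094, set as the call begins (left out, the last holds). The fingers move at their own pace and stop on an object; "force" is the grip in N (left out, the last holds). Time passes only in rows, so rows that do not move let the fingers close. It gives the time, the measured TCP pose, the force, the opening and the grip force at its end, in the units of the state.
- bot.get_obs(): the state, without advancing time (a new reading comes with each control period).
- cams.grab_frame(name): name is "side" or "top" or "wrist"; returns a dict with "color" (420x560x3 uint8, blue, green, red), "fx", "fy", "cx", "cy" (pixels), "extrinsics" (4x4, takes a point from world to camera coordinates); the wrist camera has in their place "hand_eye" (4x4, takes a point from camera to tool coordinates, whose origin is the TCP and whose axes are the flange's). Camera axes: x right, y up, looking along -z (the intrinsics and any distortion apply to the point x, -y, -z); pixel columns grow to the right and rows downward; lengths in m; the calibration is good to about 2 mm. A picture is of the moment at which its call begins: read the wrist's pose just before it. There is no depth.
- order.sign_off(): hands the job in; it is judged then, once.
The state is a dict: "time": time; "q": joint angles; "qd": joint speeds; "joint_torque": joint torques, N m; "ee_pos": TCP position; "tool_rot": TCP orientation; "wrist_force": force on the tool from outside, world axes, zero at the start; "torque": the same for the moment, N m; "opening": finger opening in m; "finger_force": force on a finger pad.
Only numpy, scipy, OpenCV 4.12 (cv2) and the standard library are available. Lean on these libraries where they do the work, as an engineer would, in place of code of your own. Each camera call takes 0.05 s, during which the arm holds its last target. There are 200 camera calls.

TASK

Slide the hold-down clamp's T-bolt into the slot of the aluminium base through its open end, and along it to the wafer chuck. Turn the clamp square to the slot so that its toe lies over the yellow mark on the chuck's white ledge, its side near or against the red stop pin, and screw the orange wing nut down clockwise until the toe is pressed firmly on the ledge. Let go, never touch the wafer, and leave the other things on the table where they are.

Things in the scene. Friction and masses are not known exactly. Their poses are not given: they have to be found in the camera images.
- base: Fixed aluminium plate with one straight T-slot, its near end open. Origin: slot centreline at the open end (mouth), at table level. x along the slot, inward; y across it, to the chuck's side; z up. Plate: x 0 to 240, y -70 to 165, top at z 22.5.
- slot_in (a point): Point on the slot's floor, on its centreline, 50 inside the mouth; axes as the base. Slot: lower channel 49 wide and 10.5 high (base z 4 to 14.5), above it a neck 22 wide between two lips 8 thick (z 14.5 to 22.5). Closed at base x 230.
- landing (a point): Centre of the dark steel landing in front of the mouth, level with the slot's floor: base x -145 to 0, y -90 to 90, top at z 4.
- tbolt: Loose T-bolt of the clamp (0.5 kg whole, 84 tall), standing on its head on the landing. Origin: centre of the head's underside; z up the shank; x: the head's long way and towards the toe, at first within 30 degrees of pointing away from the mouth. Head 44 (x) by 28 by 8 high, polished (friction 0.2): enters only at the mouth, then turns freely in the channel. Shank 14 across.
- strap: Black strap, keyed to the bolt and turning with it; only the nut moves it up or down. Origin and axes of tbolt while the nut is at 0. Bar x -50 to 72, 24 wide, z 38 to 47; round hub 56 in diameter, z 38 to 48; toe block x 52 to 72, underside z 36; heel foot x -50 to -36, underside z 22. Nut at 0 in the slot: toe and foot hang 3.5 above ledge and plate.
- toe (a point): Centre of the toe's underside: 62 mm from the bolt axis along the strap's x.
- nut (a joint): Turn of the wing nut, rad, 0 to 3.2: grows clockwise seen from above and lowers the strap 4.5 mm per rad. Starts between 0 and 0.2. Friction 0.15 N m holds it where left and, until tight, drags the strap clockwise, against the stop pin. The toe meets the ledge at about 1.35; firm by 1.5 to 1.7, the torque then rising steeply (0.4 N m is firm enough).
- nut_grip (a point): Grip point of the orange wing nut, on the bolt axis, 70 mm above the head's underside at nut 0: a bar 40 long (along this point's x), 14 thick (y), spanning 16 mm below to 12 mm above the point, on a round collar 38 in diameter.
- chuck: Fixed grey wafer chuck on the base. Origin: on the slot's centreline at plate-top level, exactly where the bolt axis belongs; axes parallel to the base's. Lies between 95 and 165 mm along the slot from the mouth. Block x -55 to 55, y 78 to 158, 32 high with its disc.
- ledge: White ledge of the chuck (same origin and axes as chuck): x -40 to 40, y 42 to 78, top at z 14 above the plate.
- pad (a point): Centre of the yellow mark on the ledge, where the toe's centre belongs: chuck y 62, z 14.
- stop_pin: Red stop pin, 10 in diameter, rising 16 mm from the ledge, same origin and axes as chuck; its axis at chuck x 17.5, y 62, so that a square strap with its bolt at the chuck's origin stands 0.5 mm from it. It stops the strap's clockwise turn.
- wafer: Violet wafer, 75 in diameter, on the chuck's disc; never to be touched. Same origin as chuck; its centre at chuck y 118, top at z 34.
- objective: Loose bystander, to be left alone: brass objective lens, 32 in diameter, 50 tall, standing on the base beside the slot near the mouth, some 125 mm from the slot; origin under its centre.
- dish: Loose bystander, to be left alone: shallow glass dish, 90 in diameter, 18 high; origin under its centre.
- cassette: Loose bystander, to be left alone: white wafer cassette, 120 by 140 by 70 high; origin under its centre.
- driver: Loose bystander, to be left alone: red-handled screwdriver, lying; origin under its centre.
- wrench: Loose bystander, to be left alone: steel wrench, lying; origin under its centre.
- solvent: Loose bystander, to be left alone: white bottle with red cap, 60 in diameter, 150 tall; origin under its centre.
- wafer_box: Loose bystander, to be left alone: blue flat box, 110 by 110 by 35 high; origin under its centre.
Mind the look-alikes: they are no part of the job. What is shaped like the tbolt but green is not meant.

How it is judged:
On the way, in this order (a step that is already met when the one before it is completed fails the run):
1. the T-bolt's head is inside the slot, at least 30 mm past its mouth (x of tbolt in the frame of base above 0.03 m and y of tbolt in the frame of base between -0.012 and 0.012 m and z of tbolt in the frame of base below 0.012 m), for 0.2 s.
2. the clamp is square to the slot (within 10 degrees), its toe within 15 mm of the mark (all of step 1 and angle between the x axis of strap and the y axis of base, either way round below 0.17 rad and horizontal distance between toe and pad below 0.015 m), for 0.2 s.
At the end, for the whole second after the job is handed in: The T-bolt stands in the slot, the clamp square to it within 10 degrees, its toe's centre within 15 mm (level) of the mark's centre and pressing on the ledge with more than 4 N; clamp at rest (all of step 2 and contact force between strap and ledge above 4 N and linear speed of tbolt below 0.02 m/s); the robot touches nothing.
It fails at once if the wafer is touched (contact force between any of the fingers, the arm, tbolt and wafer above 0.5 N).
It fails at once if a bystander is moved more than 25 mm (distance of any of objective, dish, cassette, driver, wrench, solvent, wafer_box from where it was at the start of the episode above 0.025 m).
It also fails if it takes over 69 s, if anything falls off the work surface, if the arm or the gripper's body presses on something with over 40 N, if the wrist force passes 120 N, or if a joint passes its speed limit or range.

## Working session

There is one attempt and no reset: what is moved stays moved. The work goes in short steps, Python scripts to look and compute and a tool call to move; the robot and the scene stay as the last step left them, time stands still between calls to the robot, and variables do not carry over. Pictures are saved under pics/ and viewed, at most 14 in all, crops included, and the job is handed in when it is done.

Besides the shell and the picture viewer there is one more tool, called after "Call:" in YAML: its name, and indented under it one key for each argument. apply_moves: Moves the arm, as the interface text tells. Its arguments: {"type":"object","properties":{"motion":{"type":"array","items":{"type":"object","properties":{"x":{"type":"number"},"y":{"type":"number"},"z":{"type":"number"},"ax":{"type":"number"},"ay":{"type":"number"},"az":{"type":"number"}}}},"claw":{"type":"number"},"force":{"type":"number"}},"required":["motion"]}

```bash
mkdir -p pics; cat > h.py <<'E'
import numpy as np, cv2
from rig import bot, cams, order
from scipy.spatial.transform import Rotation as R
def Rq(q): return R.from_quat([q[1],q[2],q[3],q[0]]).as_matrix()
def frame(n):
    o=bot.get_obs(); f=cams.grab_frame(n)
    if 'extrinsics' in f: T=np.linalg.inv(np.array(f['extrinsics']))
    else:
        W=np.eye(4); W[:3,:3]=Rq(o['tool_rot']); W[:3,3]=o['ee_pos']; T=W@np.array(f['hand_eye'])
    f['T']=T; return f
def ray(f,u,v):
    d=np.array([(u-f['cx'])/f['fx'],-(v-f['cy'])/f['fy'],-1.]); return f['T'][:3,3],f['T'][:3,:3]@d
def onz(f,u,v,z):
    o,d=ray(f,u,v); return o+d*(z-o[2])/d[2]
def proj(f,p):
    c=np.linalg.inv(f['T'])@np.append(p,1); return np.array([f['cx']+f['fx']*c[0]/-c[2],f['cy']+f['fy']*-c[1]/-c[2]])
E
python3 - <<'E'
from h import *
o=bot.get_obs(); print(o, bot.pinch_z)
for n in('top','side','wrist'):
    f=frame(n); cv2.imwrite(f'pics/{n}0.png',f['color']); print(n,f.keys(),f['fx'],f['cx'],f['cy'],f['T'].round(3).tolist())
E
```

```text
{'time': 0.0, 'q': array([ 1.06123403,  0.62934259,  0.03848132,  1.51829728, -0.02698518,
        0.99631527, -0.02001671]), 'qd': array([ 1.62228275e-04, -1.94425119e-03, -5.74596097e-04,  1.57789030e-05,
        1.31747021e-04,  1.16756364e-03, -7.07829411e-04]), 'joint_torque': array([ 2.76204378e-05, -5.49737191e+01,  1.14338927e+00, -1.86635900e+01,
       -5.22063766e-02,  2.36390327e-02,  1.80682482e-04]), 'ee_pos': array([ 0.27879871, -0.58646539,  0.20457977]), 'tool_rot': array([-8.92297145e-04,  9.75489065e-01,  2.20045983e-01, -2.31202813e-04]), 'wrist_force': array([ 0.45272703, -0.65964442, -0.14342486]), 'torque': array([-0.03018034,  0.04635557, -0.00174334]), 'finger_force': 0.0, 'opening': 0.09375498438988095} 0.0188
top dict_keys(['color', 'fx', 'fy', 'cx', 'cy', 'extrinsics', 'T']) 480.1085971127221 269.16147622513455 212.88155188684098 [[0.009, 0.99, -0.142, 0.375], [-1.0, 0.009, -0.004, -0.065], [-0.002, 0.142, 0.99, 1.269], [0.0, 0.0, 0.0, 1.0]]
side dict_keys(['color', 'fx', 'fy', 'cx', 'cy', 'extrinsics', 'T']) 391.3192774572115 272.9565259672538 202.21286194758756 [[-0.992, 0.059, -0.113, 0.438], [-0.127, -0.481, 0.867, 0.745], [-0.003, 0.875, 0.485, 0.521], [0.0, 0.0, 0.0, 1.0]]
wrist dict_keys(['color', 'fx', 'fy', 'cx', 'cy', 'hand_eye', 'T']) 336.689206863158 275.45310158626313 211.73688000548165 [[0.43, 0.866, 0.256, 0.354], [-0.903, 0.413, 0.119, -0.553], [-0.002, -0.282, 0.959, 0.385], [0.0, 0.0, 0.0, 1.0]]
```

View pics/top0.png

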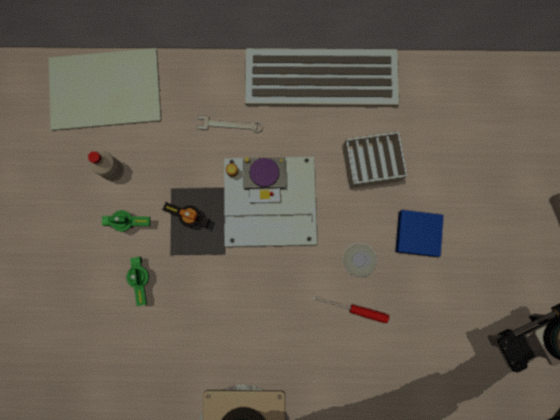

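View pics/side0.png

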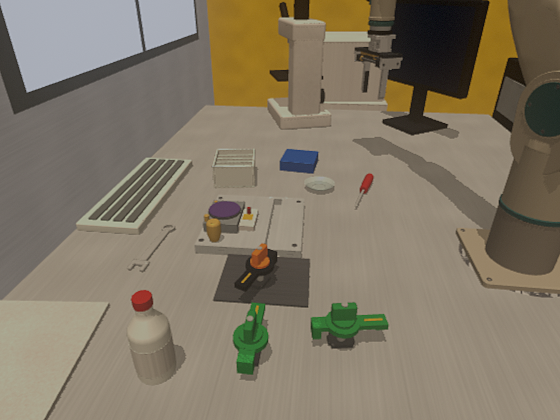

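The top view shows the plate at (223–316, 157–246) with its mouth on the left. The clamp is on the dark landing with its orange nut near (190,215) and the toe pointing left. The green look-alikes are at (122,220) and (138,278). The side view shows the same layout. Next I'll measure these.

```bash
cat > m.py <<'E'
from h import *
f=frame('top'); im=f['color']; hsv=cv2.cvtColor(im,cv2.COLOR_BGR2HSV); cv2.imwrite('pics/topc.png',cv2.resize(im[145:260,155:325],None,fx=4.5,fy=4.5,interpolation=cv2.INTER_CUBIC))
def comps(m,lab,z,box=(160,150,325,255),amin=4):
    k=np.zeros_like(m);x0,y0,x1,y1=box;k[y0:y1,x0:x1]=m[y0:y1,x0:x1]
    n,l,s,c=cv2.connectedComponentsWithStats(k)
    for i in range(1,n):
        if s[i,4]>=amin:
            r=cv2.minAreaRect(np.argwhere(l==i)[:,::-1].astype(np.float32))
            print(lab,s[i].tolist(),c[i].round(1),onz(f,*c[i],z).round(4),'rect',np.round(r[0],1),np.round(r[1],1),round(r[2],1), 'corn',[onz(f,*p,z)[:2].round(4).tolist() for p in cv2.boxPoints(r)])
H=lambda a,b:cv2.inRange(hsv,a,b)
comps(H((5,150,120),(17,255,255)),'orange',.084)
comps(H((18,120,100),(32,255,255)),'yellow',.0365)
comps(H((0,140,80),(4,255,255))|H((172,140,80),(180,255,255)),'red',.0525,amin=1)
comps(H((125,60,40),(165,255,255)),'violet',.0565,amin=20)
comps(H((0,0,0),(180,255,45)),'black',.05,amin=20)
comps(H((60,0,120),(110,60,255)),'plate',.0225,amin=300)
E
python3 m.py
```

```text
orange [186, 209, 9, 9, 40] [190.6 213.2] [0.5422 0.1353 0.084 ] rect [190.3 213.1] [8.5 6.7] 63.4 corn [[0.5481, 0.1486], [0.5559, 0.1339], [0.5368, 0.1238], [0.5291, 0.1385]]
orange [181, 211, 4, 4, 14] [182.6 212.3] [0.5443 0.1554 0.084 ] rect [182.5 212.5] [3. 3.] 90.0 corn [[0.5475, 0.1596], [0.5476, 0.1521], [0.5401, 0.1518], [0.54, 0.1593]]
orange [184, 218, 7, 4, 17] [187.1 219.6] [0.5259 0.1437 0.084 ] rect [186.9 219.7] [6.7 2.2] 26.6 corn [[0.527, 0.1529], [0.532, 0.1506], [0.5246, 0.1354], [0.5196, 0.1377]]
yellow [245, 158, 4, 3, 10] [246.2 159. ] [0.6946 0.0015 0.0365] rect [246.5 159. ] [3. 2.] 0.0 corn [[0.6918, 0.0046], [0.6972, 0.0047], [0.6973, -0.0032], [0.6919, -0.0033]]
yellow [280, 159, 3, 2, 5] [280.8 159.6] [ 0.6937 -0.0898  0.0365] rect [281.  159.5] [2. 1.] 0.0 corn [[0.6926, -0.0877], [0.6953, -0.0877], [0.6954, -0.0929], [0.6927, -0.093]]
yellow [226, 164, 11, 10, 83] [231.  168.4] [0.6689 0.041  0.0365] rect [231.  168.5] [ 9. 10.] 90.0 corn [[0.6806, 0.0544], [0.6808, 0.0281], [0.6566, 0.0277], [0.6564, 0.0539]]
yellow [260, 190, 10, 9, 82] [264.3 194.1
[... 354 characters left out ...]
.9 171.9] [ 0.6556 -0.0459  0.0565] rect [263.9 171.8] [27.3 27.7] 63.4 corn [[0.6713, 0.0022], [0.7048, -0.0617], [0.6404, -0.0938], [0.6073, -0.0302]]
black [163, 203, 53, 29, 558] [192.6 217.7] [0.5353 0.1357 0.05  ] rect [189.1 215.7] [53.8 23.4] 18.4 corn [[0.5331, 0.2195], [0.591, 0.2028], [0.5479, 0.0701], [0.4906, 0.0876]]
plate [225, 177, 55, 38, 820] [244.3 200.3] [0.5864 0.0053 0.0225] rect [252.  195.5] [37. 54.] 90.0 corn [[0.6487, 0.0577], [0.6499, -0.0856], [0.5508, -0.0862], [0.5496, 0.0555]]
plate [225, 216, 71, 30, 1244] [250.8 230.2] [ 0.5075 -0.0127  0.0225] rect [259.8 230. ] [28.1 70.5] 88.1 corn [[0.5414, 0.0577], [0.5492, -0.1269], [0.4754, -0.1294], [0.4677, 0.0537]]
```

View pics/topc.png

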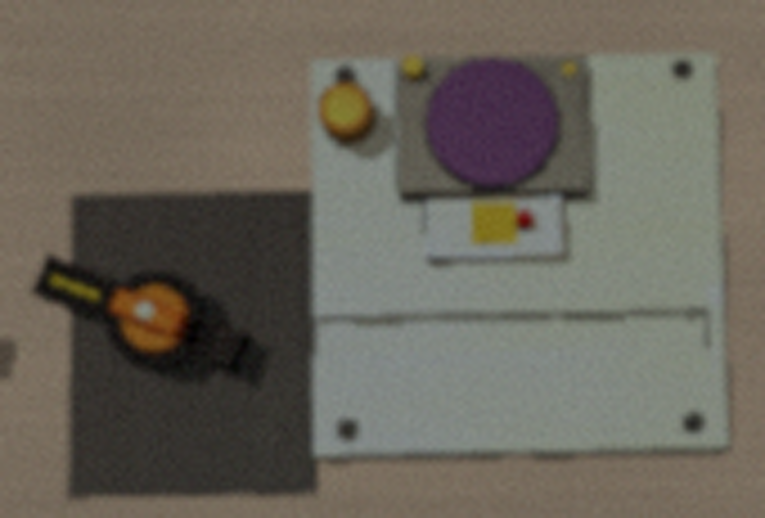

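The zoomed crop shows the slot lip line running from crop (318,320) to (708,312). The bolt's end is at crop (146,310) and the toe's yellow stripe at (75,288). The pad is at (495,222) with the pin beside it. I'll move over the clamp for a close look.

Call:
apply_moves:
  motion:
    - {"x": 0.0274, "y": -0.0274}
    - {"x": 0.0274, "y": -0.0274}
    - {"x": 0.0274, "y": -0.0274}
    - {"x": 0.0274, "y": -0.0274}
    - {"x": 0.0274, "y": -0.0274}
    - {"x": 0.0274, "y": -0.0274}
    - {"x": 0.0274, "y": -0.0274}
    - {"x": 0.0274, "y": -0.0274}
    - {"x": 0.0274, "y": -0.0274}
    - {"x": 0.0274, "y": -0.0274}
    - {"x": 0.0274, "y": -0.0274}
    - {"x": 0.0274, "y": -0.0274}
    - {"x": 0.0274, "y": -0.0274}
    - {"x": 0.0274, "y": -0.0274}
    - {"x": 0.0274, "y": -0.0274}
    - {"x": 0.0274, "y": -0.0274}
    - {"x": 0.0274, "y": -0.0274}
    - {"x": 0.0274, "y": -0.0274}
    - {"x": 0.0274, "y": -0.0274}
    - {"x": 0.0274, "y": -0.0274}

```text
$.motion[0]: bad value
```

Call:
apply_moves:
  motion:
    - {"az": -7}
    - {"az": -7}
    - {"az": -7}
    - {"az": -7}
    - {"az": -7}
    - {"az": -7}
    - {"az": -7}
    - {"az": -7}
    - {"az": -7}
    - {"az": -7}
    - {"az": -7}
    - {"az": -7}
    - {"az": -7}
    - {"az": -7}
    - {"az": -7}
    - {"az": -7}

```text
$.motion[0]: bad value
```

```bash
python3 - <<'E'
from h import *
o=bot.get_obs(); print(o['time'],o['q'].round(2),o['ee_pos'],Rq(o['tool_rot']).round(3).tolist())
f=frame('top')
C=lambda u,v:(155+u/4.5,145+v/4.5)
for n,u,v,z in [('TL',312,58,.0225),('TR',716,53,.0225),('BR',728,447,.0225),('BL',313,457,.0225),('BLlow',313,457,0),('lip0',318,320,.0225),('lip1',708,312,.0225),('boltend',146,310,.088),('collar',150,320,.058),('stripe a',50,281,.051),('stripe b',100,296,.051),('landTL',72,200,.004),('landBL',72,494,.004),('landBR',316,491,.004)]:
    print(n,onz(f,*C(u,v),z).round(4))
E
```

```text
0.2 [ 1.06  0.63  0.04  1.52 -0.03  1.   -0.02] [ 0.27897424 -0.58668126  0.20492093] [[0.903, 0.429, -0.0], [0.429, -0.903, 0.001], [0.0, -0.001, -1.0]]
TL [0.7007 0.0606 0.0225]
TR [ 0.7058 -0.1789  0.0225]
BR [ 0.4721 -0.1848  0.0225]
BL [0.4641 0.0547 0.0225]
BLlow [0.4658 0.0569 0.    ]
lip0 [0.544  0.0536 0.0225]
lip1 [ 0.5507 -0.1736  0.0225]
boltend [0.5398 0.1426 0.088 ]
collar [0.5383 0.1454 0.058 ]
stripe a [0.5613 0.2044 0.051 ]
stripe b [0.5529 0.1756 0.051 ]
landTL [0.6174 0.2037 0.004 ]
landBL [0.4426 0.197  0.004 ]
landBR [0.4456 0.0543 0.004 ]
```

Call:
apply_moves:
  motion:
    - {"x": 0.0274, "y": -0.0274, "z": 0, "ax": 0, "ay": 0, "az": 0}
    - {"x": 0.0274, "y": -0.0274, "z": 0, "ax": 0, "ay": 0, "az": 0}
    - {"x": 0.0274, "y": -0.0274, "z": 0, "ax": 0, "ay": 0, "az": 0}
    - {"x": 0.0274, "y": -0.0274, "z": 0, "ax": 0, "ay": 0, "az": 0}
    - {"x": 0.0274, "y": -0.0274, "z": 0, "ax": 0, "ay": 0, "az": 0}
    - {"x": 0.0274, "y": -0.0274, "z": 0, "ax": 0, "ay": 0, "az": 0}
    - {"x": 0.0274, "y": -0.0274, "z": 0, "ax": 0, "ay": 0, "az": 0}
    - {"x": 0.0274, "y": -0.0274, "z": 0, "ax": 0, "ay": 0, "az": 0}
    - {"x": 0.0274, "y": -0.0274, "z": 0, "ax": 0, "ay": 0, "az": 0}
    - {"x": 0.0274, "y": -0.0274, "z": 0, "ax": 0, "ay": 0, "az": 0}

```text
time: 1.08
ee_pos: [0.4093, -0.2202, 0.2057]
tool_rot: [0.0, 0.976, 0.22, 0.0]
wrist_force: [0.3, 0.0, 0.8]
opening: 0.0942
finger_force: 0.0
```

Call:
apply_moves:
  motion:
    - {"x": 0.0274, "y": -0.0274, "z": 0, "ax": 0, "ay": 0, "az": 0}
    - {"x": 0.0274, "y": -0.0274, "z": 0, "ax": 0, "ay": 0, "az": 0}
    - {"x": 0.0274, "y": -0.0274, "z": 0, "ax": 0, "ay": 0, "az": 0}
    - {"x": 0.0274, "y": -0.0274, "z": 0, "ax": 0, "ay": 0, "az": 0}
    - {"x": 0.0274, "y": -0.0274, "z": 0, "ax": 0, "ay": 0, "az": 0}
    - {"x": 0.0274, "y": -0.0274, "z": 0, "ax": 0, "ay": 0, "az": 0}
    - {"x": 0.0274, "y": -0.0274, "z": 0, "ax": 0, "ay": 0, "az": 0}
    - {"x": 0.0274, "y": -0.0274, "z": 0, "ax": 0, "ay": 0, "az": 0}
    - {"x": 0.0274, "y": -0.0274, "z": 0, "ax": 0, "ay": 0, "az": 0}
    - {"x": 0.0274, "y": -0.0274, "z": 0, "ax": 0, "ay": 0, "az": 0}

```text
time: 1.92
ee_pos: [0.539, 0.1451, 0.2056]
tool_rot: [0.0, 0.975, 0.22, 0.0]
wrist_force: [1.1, -0.6, 0.2]
opening: 0.0943
finger_force: 0.0
```

Call:
apply_moves:
  motion:
    - {"x": 0, "y": 0, "z": 0, "ax": 0, "ay": 0, "az": -7}
    - {"x": 0, "y": 0, "z": 0, "ax": 0, "ay": 0, "az": -7}
    - {"x": 0, "y": 0, "z": 0, "ax": 0, "ay": 0, "az": -7}
    - {"x": 0, "y": 0, "z": 0, "ax": 0, "ay": 0, "az": -7}
    - {"x": 0, "y": 0, "z": 0, "ax": 0, "ay": 0, "az": -7}
    - {"x": 0, "y": 0, "z": 0, "ax": 0, "ay": 0, "az": -7}
    - {"x": 0, "y": 0, "z": 0, "ax": 0, "ay": 0, "az": -7}
    - {"x": 0, "y": 0, "z": 0, "ax": 0, "ay": 0, "az": -7}
    - {"x": 0, "y": 0, "z": 0, "ax": 0, "ay": 0, "az": -7}
    - {"x": 0, "y": 0, "z": 0, "ax": 0, "ay": 0, "az": -7}
    - {"x": 0, "y": 0, "z": 0, "ax": 0, "ay": 0, "az": -7}
    - {"x": 0, "y": 0, "z": 0, "ax": 0, "ay": 0, "az": -7}
    - {"x": 0, "y": 0, "z": 0, "ax": 0, "ay": 0, "az": -7}
    - {"x": 0, "y": 0, "z": 0, "ax": 0, "ay": 0, "az": -7}
    - {"x": 0, "y": 0, "z": 0, "ax": 0, "ay": 0, "az": -7}
    - {"x": 0, "y": 0, "z": 0, "ax": 0, "ay": 0, "az": -7}

```text
time: 3.25
ee_pos: [0.5388, 0.1429, 0.2055]
tool_rot: [0.0, 0.36, 0.933, -0.0]
wrist_force: [-0.3, -0.8, 0.3]
opening: 0.0935
finger_force: 0.0
```

Call:
apply_moves:
  motion:
    - {"x": 0, "y": 0, "z": 0, "ax": 0, "ay": 0, "az": -7}
    - {"x": 0, "y": 0, "z": 0, "ax": 0, "ay": 0, "az": -7}
    - {"x": 0, "y": 0, "z": 0, "ax": 0, "ay": 0, "az": -7}
    - {"x": 0, "y": 0, "z": 0, "ax": 0, "ay": 0, "az": -7}
    - {"x": 0, "y": 0, "z": 0, "ax": 0, "ay": 0, "az": -7}
    - {"x": 0, "y": 0, "z": 0, "ax": 0, "ay": 0, "az": -7}
    - {"x": 0, "y": 0, "z": 0, "ax": 0, "ay": 0, "az": -7}
    - {"x": 0, "y": 0, "z": 0, "ax": 0, "ay": 0, "az": -7}
    - {"x": 0, "y": 0, "z": 0, "ax": 0, "ay": 0, "az": -7}
    - {"x": 0, "y": 0, "z": 0, "ax": 0, "ay": 0, "az": -7}
    - {"x": 0, "y": 0, "z": 0, "ax": 0, "ay": 0, "az": -7}
    - {"x": 0, "y": 0, "z": 0, "ax": 0, "ay": 0, "az": -7}
    - {"x": 0, "y": 0, "z": 0, "ax": 0, "ay": 0, "az": -7}
    - {"x": 0, "y": 0, "z": 0, "ax": 0, "ay": 0, "az": -7}
    - {"x": 0, "y": 0, "z": 0, "ax": 0, "ay": 0, "az": -7}

```text
time: 4.5
ee_pos: [0.5388, 0.1428, 0.2054]
tool_rot: [-0.0, -0.521, 0.854, -0.0]
wrist_force: [-0.3, -0.4, -0.3]
opening: 0.0941
finger_force: 0.0
```

```bash
python3 - <<'E'
from h import *
o=bot.get_obs(); print(o['time'],o['q'].round(2),o['ee_pos'],Rq(o['tool_rot']).round(3).tolist())
f=frame('wrist'); np.save('w1T.npy',f['T']); cv2.imwrite('pics/w1.png',f['color'])
print(f['fx'],f['fy'],f['cx'],f['cy'])
E
```

```text
4.5 [ 0.33  0.7  -1.07  1.76  0.69  1.1   1.69] [0.53884485 0.14281414 0.20539382] [[-0.458, -0.889, 0.0], [-0.889, 0.458, -0.0], [0.0, -0.0, -1.0]]
336.689206863158 336.689206863158 275.45310158626313 211.73688000548165
```

View pics/w1.png

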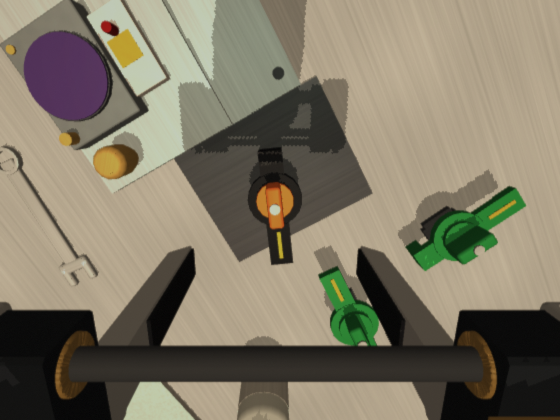

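The wrist view shows the clamp with its bolt end at (275,210), the toe stripe at (281,247), the heel at (270,155), the nut bar close to vertical, and the plate's mouth edge running (110,192)–(315,78). I'll refine the pose from this view.

```bash
cat > w.py <<'E'
from h import *
import sys
f=frame('wrist'); f['color']=cv2.imread('pics/w1.png'); f['T']=np.load('w1T.npy')
im=f['color']; hsv=cv2.cvtColor(im,cv2.COLOR_BGR2HSV)
print('px/scale',f['T'][:3,3].round(3))
m=cv2.inRange(hsv,(18,120,100),(32,255,255)); k=np.zeros_like(m); k[225:270,260:300]=m[225:270,260:300]
p=np.argwhere(k)[:,::-1]; W=np.array([onz(f,u,v,.051)[:2] for u,v in p]); c=W.mean(0); d=np.linalg.svd(W-c)[2][0]; print('stripe',len(p),p.min(0),p.max(0),c.round(4),np.degrees(np.arctan2(d[1],d[0])))
m=cv2.inRange(hsv,(4,120,60),(17,255,255)); k=np.zeros_like(m); k[170:240,240:310]=m[170:240,240:310]
br=cv2.inRange(hsv,(4,120,200),(17,255,255))&k
for nm,mm,z in(('orange',k,.058),('bright',br,.086)):
    cn=max(cv2.findContours(mm,0,2)[0],key=cv2.contourArea); print(nm,cv2.boundingRect(cn)); r=cv2.minAreaRect(cn); print(np.round(r[0],1),np.round(r[1],1),r[2],[onz(f,*q,z)[:2].round(4).tolist() for q in cv2.boxPoints(r)])
wm=cv2.inRange(hsv,(0,0,215),(180,60,255)); k=np.zeros_like(wm); k[195:225,262:290]=wm[195:225,262:290]; q=np.argwhere(k)[:,::-1]; print('end',len(q),q.mean(0),onz(f,*q.mean(0),.088).round(4))
for nm,lo,hi,bx,z in(('pad',(18,120,100),(32,255,255),(100,25,150,75),.0365),('red',(170,120,60),(180,255,255),(95,15,125,40),.0525),('viol',(125,60,40),(165,255,255),(15,20,120,125),.0565)):
    mm=cv2.inRange(hsv,lo,hi); k=np.zeros_like(mm); k[bx[1]:bx[3],bx[0]:bx[2]]=mm[bx[1]:bx[3],bx[0]:bx[2]]; q=np.argwhere(k)[:,::-1]; 
    if len(q): c=(q.min(0)+q.max(0))/2; print(nm,len(q),q.mean(0).round(1),onz(f,*q.mean(0),z).round(4))
for n,u,v,z in[('mouth a',110,192,.0225),('mouth b',315,78,.0225),('land',372,193,.004),('land2',240,262,.004)]: print(n,onz(f,u,v,z).round(4))
cv2.imwrite('pics/w1c.png',np.hstack([cv2.resize(im[0:140,140:330],None,fx=3,fy=3,interpolation=2)[:420], cv2.resize(im[140:280,235:315],None,fx=3,fy=3,interpolation=2)]))
E
python3 w.py
```

```text
px/scale [0.501 0.068 0.385]
stripe 112 [277 232] [283 258] [0.5592 0.1904] 68.69901451662298
orange (256, 182, 38, 48)
[274.5 205.5] [47. 37.] 90.0 [[0.5484, 0.1176], [0.5159, 0.1344], [0.5377, 0.1784], [0.5716, 0.161]]Traceback (most recent call last):
  File "w.py", line 11, in <module>
    cn=max(cv2.findContours(mm,0,2)[0],key=cv2.contourArea); print(nm,cv2.boundingRect(cn)); r=cv2.minAreaRect(cn); print(np.round(r[0],1),np.round(r[1],1),r[2],[onz(f,*q,z)[:2].round(4).tolist() for q in cv2.boxPoints(r)])
ValueError: max() iterable argument is empty
```

```bash
sed -i "s/(4,120,200)/(4,120,165)/; s/(0,0,215),(180,60,255)/(0,0,170),(180,110,255)/; s/    cn=max/    if mm.any(): cn=max/" w.py
python3 w.py
```

```text
px/scale [0.501 0.068 0.385]
stripe 112 [277 232] [283 258] [0.5592 0.1904] 68.69901451662298
orange (256, 182, 38, 48)
[274.5 205.5] [47. 37.] 90.0 [[0.5484, 0.1176], [0.5159, 0.1344], [0.5377, 0.1784], [0.5716, 0.161]]
bright (257, 185, 36, 43)
[274.5 206. ] [42. 35.] 90.0 [[0.5448, 0.1162], [0.5166, 0.1307], [0.5345, 0.1668], [0.5638, 0.1517]]
end 88 [274.43181818 209.5       ] [0.5411 0.1435 0.088 ]
pad 745 [124.8  48. ] [ 0.601  -0.0492  0.0365]
viol 5730 [65.5 75.4] [ 0.6561 -0.0484  0.0565]
mouth a [0.7022 0.0591 0.0225]
mouth b [0.4505 0.0565 0.0225]
land [0.4424 0.199  0.004 ]
land2 [0.6211 0.2053 0.004 ]
```

View pics/w1c.png

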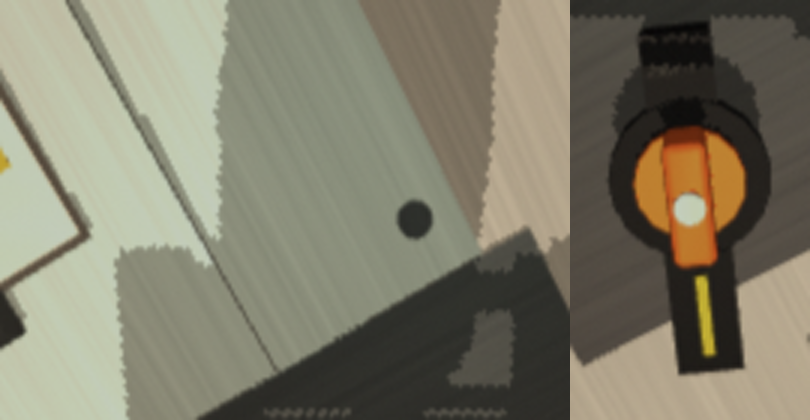

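The end of the bolt is at (0.5411, 0.1435), the strap's heading is 68.8° and the slot is aligned about 1.5° off world −y. The chuck's origin is near (0.5385, −0.050). I'll descend and grip.

Call:
apply_moves:
  motion:
    - {"x": -0.0017, "y": -0.0017, "z": 0, "ax": 0, "ay": 0, "az": -6}
    - {"x": 0, "y": 0, "z": 0.018, "ax": 0, "ay": 0, "az": 0}
    - {"x": 0, "y": 0, "z": 0.018, "ax": 0, "ay": 0, "az": 0}
    - {"x": 0, "y": 0, "z": 0.018, "ax": 0, "ay": 0, "az": 0}
    - {"x": 0, "y": 0, "z": 0.018, "ax": 0, "ay": 0, "az": 0}
    - {"x": 0, "y": 0, "z": 0.018, "ax": 0, "ay": 0, "az": 0}
    - {"x": 0, "y": 0, "z": 0.018, "ax": 0, "ay": 0, "az": 0}
    - {"x": 0, "y": 0, "z": 0.018, "ax": 0, "ay": 0, "az": 0}
    - {"x": 0, "y": 0, "z": 0.018, "ax": 0, "ay": 0, "az": 0}
    - {"x": 0, "y": 0, "z": 0, "ax": 0, "ay": 0, "az": 0}
    - {"x": 0, "y": 0, "z": 0, "ax": 0, "ay": 0, "az": 0}

```text
time: 5.57
ee_pos: [0.5406, 0.1437, 0.0612]
tool_rot: [-0.001, -0.561, 0.827, 0.0]
wrist_force: [0.9, 0.1, 0.0]
opening: 0.0942
finger_force: 0.0
```

Call:
apply_moves:
  motion:
    - {"x": 0, "y": 0, "z": 0, "ax": 0, "ay": 0, "az": 0}
    - {"x": 0, "y": 0, "z": 0, "ax": 0, "ay": 0, "az": 0}
    - {"x": 0, "y": 0, "z": 0, "ax": 0, "ay": 0, "az": 0}
    - {"x": 0, "y": 0, "z": 0, "ax": 0, "ay": 0, "az": 0}
    - {"x": 0, "y": 0, "z": 0, "ax": 0, "ay": 0, "az": 0}
    - {"x": 0, "y": 0, "z": 0, "ax": 0, "ay": 0, "az": 0}
    - {"x": 0, "y": 0, "z": 0, "ax": 0, "ay": 0, "az": 0}
    - {"x": 0, "y": 0, "z": 0, "ax": 0, "ay": 0, "az": 0}
    - {"x": 0, "y": 0, "z": 0, "ax": 0, "ay": 0, "az": 0}
    - {"x": 0, "y": 0, "z": 0, "ax": 0, "ay": 0, "az": 0}
    - {"x": 0, "y": 0, "z": 0, "ax": 0, "ay": 0, "az": 0}
    - {"x": 0, "y": 0, "z": 0, "ax": 0, "ay": 0, "az": 0}
  claw: 0.005
  force: 45

```text
time: 6.57
ee_pos: [0.541, 0.1439, 0.0614]
tool_rot: [-0.0, -0.562, 0.827, 0.0]
wrist_force: [0.1, 0.5, -0.2]
opening: 0.0173
finger_force: 0.0
```

```bash
python3 - <<'E'
from h import *
o=bot.get_obs(); print(o['time'],o['q'].round(2),o['ee_pos'],Rq(o['tool_rot']).round(3).tolist(),o['wrist_force'],o['opening'],o['finger_force'])
f=frame('wrist'); cv2.imwrite('pics/w2.png',f['color'])
E
```

```text
6.5667 [ 0.24  0.89 -0.93  1.88  0.93  0.88  1.6 ] [0.54102487 0.14388131 0.06144965] [[-0.368, -0.93, -0.0], [-0.93, 0.368, 0.0], [0.0, 0.0, -1.0]] [ 0.14702062  0.48766215 -0.21725636] 0.01728700812601794 0.0
```

View pics/w2.png

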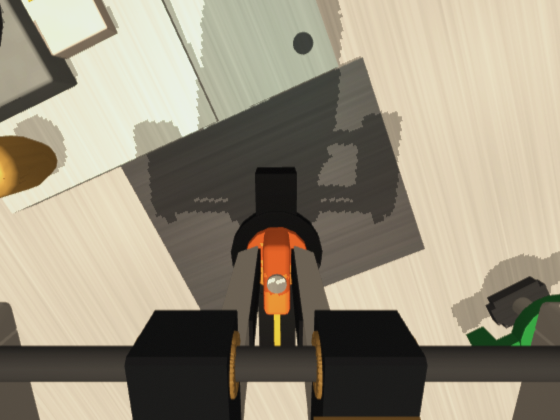

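The fingers straddle the nut bar, with the bolt end at (277,283), and were still closing. I'll finish the grip, lift 1 mm, align with the slot and shift sideways onto its line.

Call:
apply_moves:
  motion:
    - {"x": 0, "y": 0, "z": 0, "ax": 0, "ay": 0, "az": 0}
    - {"x": 0, "y": 0, "z": 0, "ax": 0, "ay": 0, "az": 0}
    - {"x": 0, "y": 0, "z": 0, "ax": 0, "ay": 0, "az": 0}
    - {"x": 0, "y": 0, "z": 0, "ax": 0, "ay": 0, "az": 0}
    - {"x": 0, "y": 0, "z": -0.001, "ax": 0, "ay": 0, "az": 0}
    - {"x": 0, "y": 0, "z": 0, "ax": 0, "ay": 0, "az": 0}

```text
time: 7.12
ee_pos: [0.5407, 0.1433, 0.062]
tool_rot: [-0.001, -0.562, 0.827, -0.0]
wrist_force: [-0.3, 0.2, -6.2]
opening: 0.0134
finger_force: 45.0
```

Call:
apply_moves:
  motion:
    - {"x": 0, "y": 0, "z": 0, "ax": 0, "ay": 0, "az": -4}
    - {"x": 0, "y": 0, "z": 0, "ax": 0, "ay": 0, "az": -4}
    - {"x": 0, "y": 0, "z": 0, "ax": 0, "ay": 0, "az": -4}
    - {"x": 0, "y": 0, "z": 0, "ax": 0, "ay": 0, "az": -4}
    - {"x": 0, "y": 0, "z": 0, "ax": 0, "ay": 0, "az": -4}
    - {"x": 0, "y": 0, "z": 0, "ax": 0, "ay": 0, "az": -3}
    - {"x": 0, "y": 0.004, "z": 0, "ax": 0, "ay": 0, "az": 0}
    - {"x": 0, "y": 0.0036, "z": 0, "ax": 0, "ay": 0, "az": 0}
    - {"x": 0, "y": 0, "z": 0, "ax": 0, "ay": 0, "az": 0}
    - {"x": 0, "y": 0, "z": 0, "ax": 0, "ay": 0, "az": 0}

```text
time: 7.95
ee_pos: [0.533, 0.1435, 0.0624]
tool_rot: [0.0, 0.716, -0.698, 0.0]
wrist_force: [-0.4, 0.1, -4.4]
opening: 0.0135
finger_force: 45.0
```

```bash
python3 - <<'E'
from h import *
o=bot.get_obs(); print(o['time'],o['q'].round(2),o['ee_pos'],Rq(o['tool_rot']).round(3).tolist(),o['wrist_force'],o['opening'],o['finger_force'])
f=frame('wrist'); cv2.imwrite('pics/w3.png',f['color'])
f=frame('side'); a=f['color'][180:310,190:320]; g=cv2.imread('pics/w3.png'); cv2.imwrite('pics/w3c.png',np.hstack([cv2.resize(g,(560,420)),cv2.resize(a,(240,420)) if 0 else cv2.copyMakeBorder(cv2.resize(a,(240,240)),0,180,0,0,0)]))
E
```

```text
7.95 [ 0.28  0.92 -1.01  1.9   0.99  0.94  1.94] [0.53301063 0.14350865 0.06239979] [[0.025, -1.0, -0.0], [-1.0, -0.025, -0.001], [0.001, 0.0, -1.0]] [-0.38919103  0.05312317 -4.37242962] 0.013526044299594045 44.99047636985779
```

View pics/w3c.png

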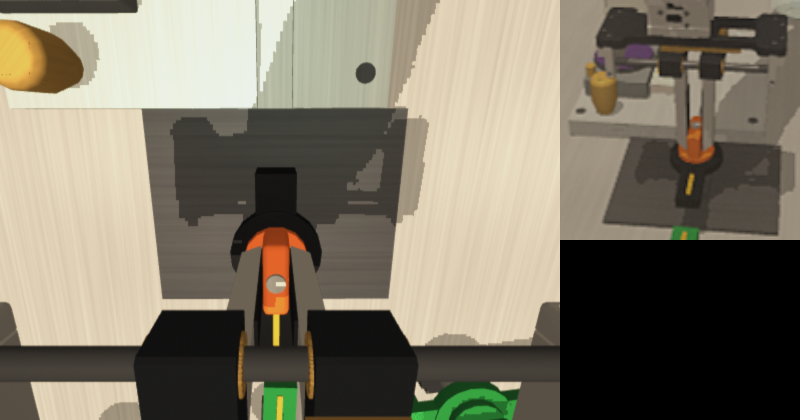

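The view is aligned: the neck spans u 258–292 at the mouth, centred on the strap at 275, and the mouth edge is level. Now I'll slide it in.

Call:
apply_moves:
  motion:
    - {"x": 0.006, "y": 0, "z": 0, "ax": 0, "ay": 0, "az": 0}
    - {"x": 0.006, "y": 0, "z": 0, "ax": 0, "ay": 0, "az": 0}
    - {"x": 0.006, "y": 0, "z": 0, "ax": 0, "ay": 0, "az": 0}
    - {"x": 0.006, "y": 0, "z": 0, "ax": 0, "ay": 0, "az": 0}
    - {"x": 0.006, "y": 0, "z": 0, "ax": 0, "ay": 0, "az": 0}
    - {"x": 0.006, "y": 0, "z": 0, "ax": 0, "ay": 0, "az": 0}
    - {"x": 0.006, "y": 0, "z": 0, "ax": 0, "ay": 0, "az": 0}
    - {"x": 0.006, "y": 0, "z": 0, "ax": 0, "ay": 0, "az": 0}
    - {"x": 0.006, "y": 0, "z": 0, "ax": 0, "ay": 0, "az": 0}
    - {"x": 0.006, "y": 0, "z": 0, "ax": 0, "ay": 0, "az": 0}
    - {"x": 0.006, "y": 0, "z": 0, "ax": 0, "ay": 0, "az": 0}
    - {"x": 0.006, "y": 0, "z": 0, "ax": 0, "ay": 0, "az": 0}
    - {"x": 0.006, "y": 0, "z": 0, "ax": 0, "ay": 0, "az": 0}
    - {"x": 0.006, "y": 0, "z": 0, "ax": 0, "ay": 0, "az": 0}
    - {"x": 0.006, "y": 0, "z": 0, "ax": 0, "ay": 0, "az": 0}
    - {"x": 0.006, "y": 0, "z": 0, "ax": 0, "ay": 0, "az": 0}
    - {"x": 0, "y": 0, "z": 0, "ax": 0, "ay": 0, "az": 0}

```text
time: 9.47
ee_pos: [0.5358, 0.0457, 0.0622]
tool_rot: [0.001, 0.715, -0.699, 0.0]
wrist_force: [-0.4, 0.7, -5.3]
opening: 0.0138
finger_force: 45.0
```

Call:
apply_moves:
  motion:
    - {"x": 0.006, "y": 0, "z": 0, "ax": 0, "ay": 0, "az": 0}
    - {"x": 0.006, "y": 0, "z": 0, "ax": 0, "ay": 0, "az": 0}
    - {"x": 0.006, "y": 0, "z": 0, "ax": 0, "ay": 0, "az": 0}
    - {"x": 0.006, "y": 0, "z": 0, "ax": 0, "ay": 0, "az": 0}
    - {"x": 0.006, "y": 0, "z": 0, "ax": 0, "ay": 0, "az": 0}
    - {"x": 0.006, "y": 0, "z": 0, "ax": 0, "ay": 0, "az": 0}
    - {"x": 0.006, "y": 0, "z": 0, "ax": 0, "ay": 0, "az": 0}
    - {"x": 0.006, "y": 0, "z": 0, "ax": 0, "ay": 0, "az": 0}
    - {"x": 0.006, "y": 0, "z": 0, "ax": 0, "ay": 0, "az": 0}
    - {"x": 0.006, "y": 0, "z": 0, "ax": 0, "ay": 0, "az": 0}
    - {"x": 0.006, "y": 0, "z": 0, "ax": 0, "ay": 0, "az": 0}
    - {"x": 0.006, "y": 0, "z": 0, "ax": 0, "ay": 0, "az": 0}
    - {"x": 0.006, "y": 0, "z": 0, "ax": 0, "ay": 0, "az": 0}
    - {"x": 0.006, "y": 0, "z": 0, "ax": 0, "ay": 0, "az": 0}
    - {"x": 0.006, "y": 0, "z": 0, "ax": 0, "ay": 0, "az": 0}
    - {"x": 0, "y": 0, "z": 0, "ax": 0, "ay": 0, "az": 0}
    - {"x": 0, "y": 0, "z": 0, "ax": 0, "ay": 0, "az": 0}

```text
time: 10.88
ee_pos: [0.5381, -0.0426, 0.0624]
tool_rot: [-0.0, 0.716, -0.699, -0.0]
wrist_force: [-0.5, 0.7, -5.1]
opening: 0.0135
finger_force: 45.0
```

```bash
python3 - <<'E'
from h import *
o=bot.get_obs(); print(o['time'],o['q'].round(2),o['ee_pos'],Rq(o['tool_rot']).round(3).tolist(),o['wrist_force'],o['torque'],o['opening'])
f=frame('wrist'); im=f['color']; cv2.imwrite('pics/w4.png',im); hsv=cv2.cvtColor(im,cv2.COLOR_BGR2HSV)
for n,m,z in(('yel',cv2.inRange(hsv,(18,120,100),(32,255,255)),.0365),('red',cv2.inRange(hsv,(172,120,60),(180,255,255))|cv2.inRange(hsv,(0,150,60),(3,255,255)),.0525)):
    k,l,s,c=cv2.connectedComponentsWithStats(m)
    for i in range(1,k):
        if s[i,4]>60: print(n,s[i],c[i].round(1),onz(f,*c[i],z).round(4))
E
```

```text
10.8833 [ 0.64  0.91 -1.03  1.93  1.01  0.93  2.25] [ 0.53807014 -0.04261253  0.06243077] [[0.024, -1.0, -0.0], [-1.0, -0.024, 0.0], [-0.0, 0.0, -1.0]] [-0.52985933  0.72228412 -5.12939741] [ 0.18835218 -0.03150312 -0.06126956] 0.013523355448766074
yel [  5 163  15  14 163] [ 12.  169.9] [ 0.7014 -0.0889  0.0365]
yel [161 234  38  20 355] [182.4 247.1] [ 0.5994 -0.0403  0.0365]
yel [ 21 310  20  18 272] [ 30.2 319.1] [0.7094 0.017  0.0365]
yel [273 315   7  31 215] [276.  329.9] [0.5362 0.0216 0.0365]
yel [ 54 382  48  17 589] [ 77.3 388.5] [0.6849 0.0767 0.0365]
red [163 207  15  17 182] [169.9 215.8] [ 0.6011 -0.0667  0.0525]
```

View pics/w4.png

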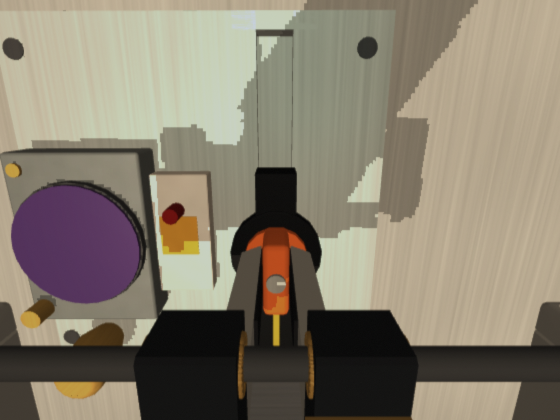

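The view shows the slot's closed end at v 32, the pin top near (169,216), and the clamp about 7 mm short of square with the mark. I'll advance 7 mm and turn clockwise.

Call:
apply_moves:
  motion:
    - {"x": 0.0035, "y": 0, "z": 0, "ax": 0, "ay": 0, "az": 0}
    - {"x": 0.0035, "y": 0, "z": 0, "ax": 0, "ay": 0, "az": 0}
    - {"x": 0, "y": 0, "z": 0, "ax": 0, "ay": 0, "az": 0}
    - {"x": 0, "y": 0, "z": 0, "ax": 0, "ay": 0, "az": 6}
    - {"x": 0, "y": 0, "z": 0, "ax": 0, "ay": 0, "az": 6}
    - {"x": 0, "y": 0, "z": 0, "ax": 0, "ay": 0, "az": 6}
    - {"x": 0, "y": 0, "z": 0, "ax": 0, "ay": 0, "az": 6}
    - {"x": 0, "y": 0, "z": 0, "ax": 0, "ay": 0, "az": 6}
    - {"x": 0, "y": 0, "z": 0, "ax": 0, "ay": 0, "az": 6}
    - {"x": 0, "y": 0, "z": 0, "ax": 0, "ay": 0, "az": 6}
    - {"x": 0, "y": 0, "z": 0, "ax": 0, "ay": 0, "az": 6}
    - {"x": 0, "y": 0, "z": 0, "ax": 0, "ay": 0, "az": 6}
    - {"x": 0, "y": 0, "z": 0, "ax": 0, "ay": 0, "az": 6}
    - {"x": 0, "y": 0, "z": 0, "ax": 0, "ay": 0, "az": 6}
    - {"x": 0, "y": 0, "z": 0, "ax": 0, "ay": 0, "az": 6}
    - {"x": 0, "y": 0, "z": 0, "ax": 0, "ay": 0, "az": 6}
    - {"x": 0, "y": 0, "z": 0, "ax": 0, "ay": 0, "az": 0}
    - {"x": 0, "y": 0, "z": 0, "ax": 0, "ay": 0, "az": 0}

```text
time: 12.43
ee_pos: [0.5383, -0.0489, 0.0626]
tool_rot: [0.0, -0.119, 0.993, -0.0]
wrist_force: [-0.4, -0.2, -5.9]
opening: 0.0137
finger_force: 45.0
```

```bash
python3 - <<'E'
from h import *
o=bot.get_obs(); print(o['time'],o['q'].round(2),o['ee_pos'],Rq(o['tool_rot']).round(3).tolist(),o['wrist_force'],o['torque'],o['opening'])
f=frame('wrist'); cv2.imwrite('pics/w5.png',f['color'])
E
```

```text
12.4333 [ 0.5   0.79 -0.73  1.93  0.78  0.73  1.11] [ 0.53833239 -0.04894024  0.06264411] [[-0.972, -0.236, 0.0], [-0.236, 0.972, -0.0], [-0.0, -0.0, -1.0]] [-0.41873735 -0.15309706 -5.87287747] [ 0.1026681  -0.09943582  0.02954121] 0.013676758098337316
```

View pics/w5.png

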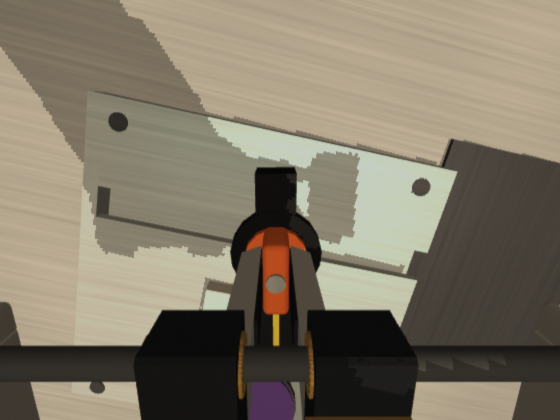

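The strap is turning with the nut and is about 12° short of square. I'll lower it to the floor, continue to the pin, and start tightening.

Call:
apply_moves:
  motion:
    - {"x": 0, "y": 0, "z": 0.001, "ax": 0, "ay": 0, "az": 0}
    - {"x": 0, "y": 0, "z": 0, "ax": 0, "ay": 0, "az": 4}
    - {"x": 0, "y": 0, "z": 0, "ax": 0, "ay": 0, "az": 4}
    - {"x": 0, "y": 0, "z": 0, "ax": 0, "ay": 0, "az": 4}
    - {"x": 0, "y": 0, "z": 0, "ax": 0, "ay": 0, "az": 4}
    - {"x": 0, "y": 0, "z": 0, "ax": 0, "ay": 0, "az": 0}
    - {"x": 0, "y": 0, "z": 0, "ax": 0, "ay": 0, "az": 0}
    - {"x": 0, "y": 0, "z": 0, "ax": 0, "ay": 0, "az": 0}

```text
time: 13.15
ee_pos: [0.5386, -0.0485, 0.0615]
tool_rot: [0.0, 0.021, 1.0, 0.001]
wrist_force: [1.3, 2.4, -4.3]
opening: 0.014
finger_force: 45.0
```

```bash
python3 - <<'E'
from h import *
o=bot.get_obs(); print(o['time'],o['q'].round(2),o['ee_pos'],Rq(o['tool_rot']).round(3).tolist(),o['wrist_force'],o['torque'],o['opening'])
E
```

```text
13.15 [ 0.46  0.77 -0.65  1.93  0.72  0.69  0.88] [ 0.53859012 -0.04850978  0.06153462] [[-0.999, 0.042, 0.001], [0.042, 0.999, 0.001], [-0.001, 0.001, -1.0]] [ 1.29749886  2.42339744 -4.33312343] [ 0.58566242 -0.31526922  0.14330161] 0.014022755743504277
```

Call:
apply_moves:
  motion:
    - {"x": 0, "y": 0, "z": 0.0004, "ax": 0, "ay": 0, "az": 5}
    - {"x": 0, "y": 0, "z": 0.0004, "ax": 0, "ay": 0, "az": 5}
    - {"x": 0, "y": 0, "z": 0.0004, "ax": 0, "ay": 0, "az": 5}
    - {"x": 0, "y": 0, "z": 0.0004, "ax": 0, "ay": 0, "az": 5}
    - {"x": 0, "y": 0, "z": 0.0004, "ax": 0, "ay": 0, "az": 5}
    - {"x": 0, "y": 0, "z": 0, "ax": 0, "ay": 0, "az": 0}
    - {"x": 0, "y": 0, "z": 0, "ax": 0, "ay": 0, "az": 0}

```text
time: 13.73
ee_pos: [0.5385, -0.0487, 0.0596]
tool_rot: [0.0, 0.236, 0.972, 0.0]
wrist_force: [0.6, 1.8, -4.1]
opening: 0.0137
finger_force: 45.0
```

```bash
python3 - <<'E'
from h import *
o=bot.get_obs(); print(o['time'],o['q'].round(2),o['ee_pos'],Rq(o['tool_rot']).round(3).tolist(),o['wrist_force'],o['torque'],o['opening'])
f=frame('wrist'); cv2.imwrite('pics/w6.png',f['color'])
E
```

```text
13.7333 [ 0.38  0.74 -0.54  1.94  0.62  0.63  0.54] [ 0.53853802 -0.04866469  0.05963141] [[-0.888, 0.459, 0.001], [0.459, 0.888, 0.0], [-0.0, 0.001, -1.0]] [ 0.57420146  1.76873357 -4.05440744] [ 0.72467729 -0.27858411  0.17734807] 0.013699222603308003
```

View pics/w6.png

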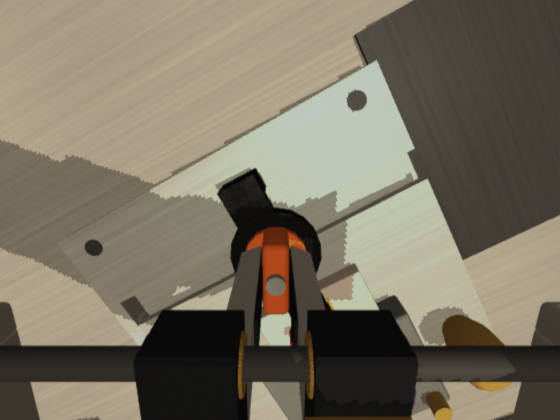

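The strap is held square by the pin (its heel at (243,190) runs across the slot) and the nut is now turning relative to it. I'll keep tightening.

Call:
apply_moves:
  motion:
    - {"x": 0, "y": 0, "z": 0.0004, "ax": 0, "ay": 0, "az": 5}
    - {"x": 0, "y": 0, "z": 0.0004, "ax": 0, "ay": 0, "az": 5}
    - {"x": 0, "y": 0, "z": 0.0003, "ax": 0, "ay": 0, "az": 5}
    - {"x": 0, "y": 0, "z": 0.0002, "ax": 0, "ay": 0, "az": 5}
    - {"x": 0, "y": 0, "z": 0, "ax": 0, "ay": 0, "az": 5}
    - {"x": 0, "y": 0, "z": 0, "ax": 0, "ay": 0, "az": 5}
    - {"x": 0, "y": 0, "z": 0, "ax": 0, "ay": 0, "az": 5}
    - {"x": 0, "y": 0, "z": 0, "ax": 0, "ay": 0, "az": 0}
    - {"x": 0, "y": 0, "z": 0, "ax": 0, "ay": 0, "az": 0}

```text
time: 14.53
ee_pos: [0.5384, -0.0492, 0.0582]
tool_rot: [0.0, 0.518, 0.856, 0.0]
wrist_force: [0.8, 2.7, -4.2]
opening: 0.0137
finger_force: 45.0
```

```bash
cat > s.py <<'E'
from h import *
o=bot.get_obs(); M=Rq(o['tool_rot']); print(o['time'],o['q'].round(2),o['ee_pos'].round(4),'yaw',np.degrees(np.arctan2(M[1,0],M[0,0])).round(1),o['wrist_force'].round(2),o['torque'].round(3),o['opening'])
E
python3 s.py
```

```text
14.5333 [ 0.28  0.71 -0.37  1.94  0.45  0.57  0.09] [ 0.5384 -0.0492  0.0582] yaw 117.7 [ 0.84  2.66 -4.18] [ 0.566 -0.403  0.123] 0.013665284100780713
```

Call:
apply_moves:
  motion:
    - {"x": 0, "y": 0, "z": 0, "ax": 0, "ay": 0, "az": 4}
    - {"x": 0, "y": 0, "z": 0, "ax": 0, "ay": 0, "az": 4}
    - {"x": 0, "y": 0, "z": 0, "ax": 0, "ay": 0, "az": 4}
    - {"x": 0, "y": 0, "z": 0, "ax": 0, "ay": 0, "az": 0}
    - {"x": 0, "y": 0, "z": 0, "ax": 0, "ay": 0, "az": 0}

```text
time: 14.95
ee_pos: [0.5382, -0.0493, 0.058]
tool_rot: [-0.0, 0.604, 0.797, -0.0]
wrist_force: [2.1, 2.3, -5.8]
opening: 0.0133
finger_force: 45.0
```

```bash
python3 s.py
```

```text
14.95 [ 0.24  0.7  -0.31  1.94  0.39  0.55 -0.06] [ 0.5382 -0.0493  0.058 ] yaw 105.7 [ 2.13  2.28 -5.76] [ 0.573 -0.403  0.164] 0.013279934146094038
```

Call:
apply_moves:
  motion:
    - {"x": 0, "y": 0, "z": 0, "ax": 0, "ay": 0, "az": 4}
    - {"x": 0, "y": 0, "z": 0, "ax": 0, "ay": 0, "az": 4}
    - {"x": 0, "y": 0, "z": 0, "ax": 0, "ay": 0, "az": 0}
    - {"x": 0, "y": 0, "z": 0, "ax": 0, "ay": 0, "az": 0}

```text
time: 15.28
ee_pos: [0.5383, -0.0492, 0.0579]
tool_rot: [-0.0, 0.658, 0.753, -0.0]
wrist_force: [1.7, 2.2, -8.1]
opening: 0.0139
finger_force: 45.0
```

```bash
python3 s.py
```

```text
15.2833 [ 0.22  0.7  -0.28  1.94  0.35  0.54 -0.16] [ 0.5383 -0.0492  0.0579] yaw 97.7 [ 1.71  2.22 -8.12] [ 0.448 -0.616  0.39 ] 0.01394037342697406
```

Call:
apply_moves:
  motion:
    - {"x": 0, "y": 0, "z": 0, "ax": 0, "ay": 0, "az": 3}
    - {"x": 0, "y": 0, "z": 0, "ax": 0, "ay": 0, "az": 2}
    - {"x": 0, "y": 0, "z": 0, "ax": 0, "ay": 0, "az": 0}
    - {"x": 0, "y": 0, "z": 0, "ax": 0, "ay": 0, "az": 0}

```text
time: 15.62
ee_pos: [0.5383, -0.0492, 0.0579]
tool_rot: [-0.0, 0.691, 0.723, -0.0]
wrist_force: [3.7, 1.5, -10.9]
opening: 0.0139
finger_force: 45.5
```

```bash
python3 s.py
```

```text
15.6167 [ 0.2   0.7  -0.25  1.94  0.32  0.54 -0.22] [ 0.5383 -0.0492  0.0579] yaw 92.6 [  3.68   1.46 -10.87] [ 0.417 -0.76   0.703] 0.013903173208714856
```

The torque is 0.70 N m, so it's firm. I'll release and retreat straight up.

Call:
apply_moves:
  motion:
    - {"x": 0, "y": 0, "z": 0, "ax": 0, "ay": 0, "az": 0}
    - {"x": 0, "y": 0, "z": 0, "ax": 0, "ay": 0, "az": 0}
    - {"x": 0, "y": 0, "z": 0, "ax": 0, "ay": 0, "az": 0}
    - {"x": 0, "y": 0, "z": 0, "ax": 0, "ay": 0, "az": 0}
    - {"x": 0, "y": 0, "z": 0, "ax": 0, "ay": 0, "az": 0}
    - {"x": 0, "y": 0, "z": 0, "ax": 0, "ay": 0, "az": 0}
    - {"x": 0, "y": 0, "z": 0, "ax": 0, "ay": 0, "az": 0}
    - {"x": 0, "y": 0, "z": 0, "ax": 0, "ay": 0, "az": 0}
    - {"x": 0, "y": 0, "z": -0.006, "ax": 0, "ay": 0, "az": 0}
    - {"x": 0, "y": 0, "z": -0.015, "ax": 0, "ay": 0, "az": 0}
    - {"x": 0, "y": 0, "z": -0.02, "ax": 0, "ay": 0, "az": 0}
    - {"x": 0, "y": 0, "z": -0.02, "ax": 0, "ay": 0, "az": 0}
    - {"x": 0, "y": 0, "z": -0.02, "ax": 0, "ay": 0, "az": 0}
    - {"x": 0, "y": 0, "z": -0.02, "ax": 0, "ay": 0, "az": 0}
    - {"x": 0, "y": 0, "z": -0.02, "ax": 0, "ay": 0, "az": 0}
    - {"x": 0, "y": 0, "z": 0, "ax": 0, "ay": 0, "az": 0}
    - {"x": 0, "y": 0, "z": 0, "ax": 0, "ay": 0, "az": 0}
    - {"x": 0, "y": 0, "z": 0, "ax": 0, "ay": 0, "az": 0}
  claw: 0.045

```text
time: 17.12
ee_pos: [0.5377, -0.0494, 0.1788]
tool_rot: [-0.0, 0.692, 0.722, -0.0]
wrist_force: [-0.3, -0.3, -0.1]
opening: 0.0453
finger_force: 0.0
```

```bash
python3 s.py; python3 - <<'E'
from h import *
f=frame('wrist'); cv2.imwrite('pics/w7.png',f['color'])
E
```

```text
17.1167 [ 0.26  0.52 -0.33  1.85  0.23  0.81 -0.14] [ 0.5377 -0.0494  0.1788] yaw 92.4 [-0.32 -0.29 -0.06] [-0.021 -0.124  0.015] 0.0453116815524294
```

View pics/w7.png

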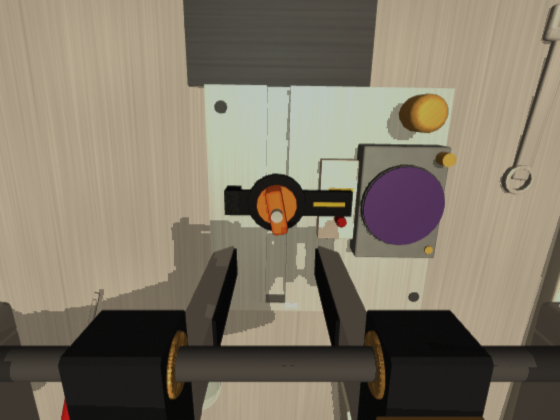

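The clamp is square: the strap at (225–352, 203), the toe over the mark and its side against the pin at (341,222). The nut bar looks tilted, so I'll check whether it sprang back.

```bash
python3 s.py; python3 - <<'E'
from h import *
f=frame('wrist')
cur=f['T'].copy(); a=cv2.imread('pics/w1.png'); b=cv2.imread('pics/w7.png')
cv2.imwrite('pics/cmp.png',np.hstack([cv2.resize(a[175:240,240:310],None,fx=5.5,fy=5.5,interpolation=2),cv2.resize(b[175:240,240:310],None,fx=5.5,fy=5.5,interpolation=2)]))
np.save('w7T.npy',cur)
E
```

```text
17.1667 [ 0.26  0.52 -0.33  1.85  0.23  0.81 -0.14] [ 0.5374 -0.0493  0.1783] yaw 92.4 [-0.84  0.   -0.01] [-0.044 -0.013 -0.002] 0.04497090009661554
```

View pics/cmp.png

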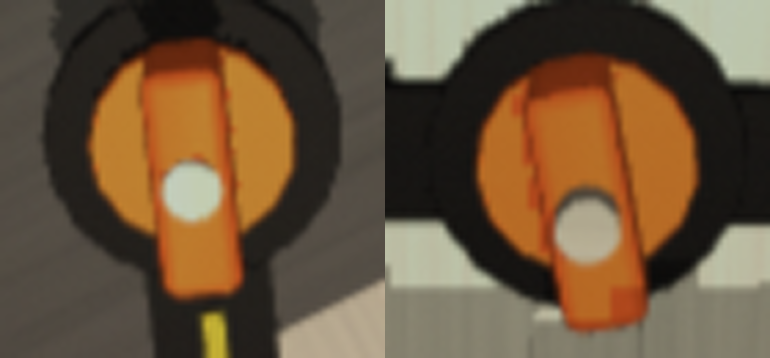

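```bash
python3 - <<'E'
from h import *
f=frame('wrist')
for t,p,q,z in(('w1T.npy',(182,73),(203,294),.086),('w7T.npy',(182.5,93),(220,325),.082)):
    f['T']=np.load(t); a,b=[onz(f,240+u/5.5,175+v/5.5,z) for u,v in(p,q)]; d=b-a; print(np.linalg.norm(d),np.degrees(np.arctan2(d[1],d[0])),(a+b)/2)
# strap now: top-level line from heel to toe tip
for u,v in((225,202),(352,203)): print(onz(f,u,v,.0447))
E
```

```text
0.038786623635261995 67.96368155228986 [0.5405341  0.14357161 0.086     ]
0.038153902574524945 -78.68667602288859 [ 0.53841741 -0.05100124  0.082     ]
[ 0.48876113 -0.05285615  0.0447    ]
[ 0.61100265 -0.04855323  0.0447    ]
```

The nut relaxed to about 1.41 rad. That is where its thread friction holds a residual preload, which I estimate at about 13 N on the toe. The strap is within a degree or so of square and the gripper is clear, so I'll hand it in.

```bash
python3 -c "
from h import *
print(order.sign_off())"
```

```text
the job is handed in; nothing more can be done
None
```

The job is handed in at about 17 s: the clamp is square, its toe is over the yellow mark beside the stop pin, and the nut was tightened to about 0.7 N m. On release the nut sprang back to about 1.41 rad, short of the 1.5–1.7 firm range. I estimate roughly 13 N still on the toe, but did not measure it; the gripper let go, and the wafer and bystanders were not touched.

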